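# Change-over at the profile saw: unclip the worn clamp shoe

### The arm

A 6-joint arm with a two-finger parallel gripper is mounted at the origin on the work surface. World frame = base frame: x ahead of the robot, y to its left, z up, the work surface at z = 0. Lengths are in m, angles in rad, forces in N, time in s.
With the tool pointing down it reaches from about 0.3 to 0.875 m from the base axis. Payload 6.4 kg.
Tool frame: the origin (TCP) lies at the very end of the fingers, on their centre line; the grasp point (between the pads) lies robot.tcp_to_grasp behind it (robot.tcp_to_grasp is the distance from the TCP to the grasp point, in m); z points along the fingers, y is the direction in which the jaws open and shut (so a half turn about z gives the same grasp; the last joint's range is limited). The gripper opens to 88 mm and grips with 3 to 60 N. Pads are 18 mm wide; open, the fingers measure 123 mm over their backs; the gripper's body (75 mm by 187 mm) begins 45 mm behind the grasp point.
Start: joints at [-0.206, 0.181, 1.607, -0, 1.354, -0.206], TCP at [0.575, 0, 0.203] pointing down, gripper open.
Joint ranges: [-2.99, 2.99], [-0.89, 2.07], [0.3, 2.58], [-1.14, 4.28], [0, 2.63], [-3.12, 3.12]. Speed limits (rad/s): [2.57, 2.57, 3.01, 3.14, 3.14, 3.14].

### API

Orientations are given as a unit quaternion [x, y, z, w].
In Python, from plant import robot gives the robot as it stands.
- The arm moves only by the shell command python3 -m jog 'ROWS' [OPENING]. ROWS is a JSON object of lists of equal length, an entry for each row: "dp": the shift along the tool's x, y, z as a fraction of full scale, a list of three; "roll": the turn about the tool's z as a fraction of full scale. In form: {"dp": [[x, y, z], ...], "roll": [roll, ...]}. A call has 1 to 5 rows; each row is the pose to reach, as a shift and turn from the pose commanded when the call began, along the tool's axes at that moment; what a row does not reach only later rows make up. Full scale, the value 1, is 100 cm for a shift and 2 rad for a turn. A row lasts 1/12 s, in which the tool goes at most 41.7 mm and 7.16 degrees, less where a joint would pass 70% of its speed; a pose out of reach is approached as far as the arm can. A call with a number of a shift or a turn outside -1 to 1 is refused whole. A call with a gripper value outside its range is refused whole. OPENING is the closure, from 0 (fully open) to 1 (shut), set as the call begins (- or left out, the last holds). The fingers move at their own pace and stop on an object; the grip force is fixed at half the most. Time passes only in rows, so rows that repeat a pose let the fingers close. It gives the time, the measured TCP pose, the force and the opening at its end, in the units of the state.
- robot.get_state(): the state, without advancing time (a new reading comes with each control period).
- robot.snapshot(name): name is "scene" or "side" or "wrist"; returns the picture (400x640x3 uint8, red, green, blue); there is no depth.
- robot.calibration(name): a dict with "vertical_fov" (degrees; the focal length in pixels is half the picture's height over the tangent of half this angle, whatever the lens; pixels are square), "cx", "cy" (the principal point, pixels), "cam_to_world" (4x4, takes a point from camera to world coordinates). Camera axes: x right, y down, z forward; pixel columns grow to the right and rows downward; lengths in m; the calibration is good to about 2 mm. The wrist camera is an equidistant fisheye: a pixel r from the principal point sees the ray r / f radians off the axis. A picture is of the moment at which its call begins: read the wrist's pose just before it. calibration takes no time and is no camera call; for the wrist camera it gives the pose at the moment of the call.
- robot.finish_job(): hands the job in, once; it reports no verdict.
Trained networks look in the newest picture that a camera, given by its name, has taken for a name from the list of things; names that differ only in an ending like _2 or _b are one class to them, and where a whole thing is asked for, a point or a joint stands for the part that bears it (a point fixed in the world has none). Each returns a list of dicts, best first, with "confidence" (0 to 1); they miss things now and then, are a little off and sometimes report something else, mostly with a low value. They report only what shows in the picture. A call takes as long as a camera call. They do not tell look-alikes from the thing itself.
- robot.spot_in(camera, query): "rect" ([left, top, right, bottom] in pixels, round what is visible of it).
- robot.landmark_of(camera, query): "point" ([column, row] in pixels: a listed point, or the origin of a listed thing).
The state is a dict: "time_s": time; "qpos": joint angles; "qvel": joint speeds; "tau": joint torques, N m; "tcp_pos": TCP position; "tcp_rot": TCP orientation; "wrist_force": force on the tool from outside, world axes, zero at the start; "wrist_torque": the same for the moment, N m; "finger_gap": opening from 0.0 (shut) to 1.0 (fully open).
Only numpy, scipy, OpenCV 4.12 (cv2) and the standard library are available. Lean on these libraries where they do the work, as an engineer would, in place of code of your own. Each camera call takes 0.05 s, during which the arm holds its last target.

### The job

Take the worn clamp shoe (yellow tab) off its socket on the saw table: press the red release plate down gently and keep it down while you draw the shoe out along its channel, without wrenching it against the catch. Then set it down gently, standing upright on its base, in the blue tray, let go, and leave the spare shoe, the tube offcut and the wrench where they are.

Things in the scene. Friction and masses are not known exactly. Their poses are not given: they have to be found in the camera images.
- shoe: The worn clamp shoe: aluminium base 50 (x) x 40 (y) x 12 mm high with an upright yellow tab on its centre, 24 (x) x 16 (y) mm, from the base up to 80 mm above the underside; about 0.16 kg. Origin: centre of the underside, z up along the tab. It starts clipped in the holder, its axes parallel to the holder's and its origin 34 mm above the holder's origin. Three cross notches below, 12 mm apart.
- holder: Fixed level socket on the table, turned up to 20 degrees. Origin: on the table under the centre of the clipped shoe. The shoe comes out only along the holder's -x (towards the robot). Channel floor 34 mm up, x -105 to +40 mm; lips 1.5 mm over the shoe's base hold it down for x -25 to +25 (top 52 mm up). Over 40 N between shoe and holder damages the catch; a push high on the tab is levered up.
- apron (a point): Point on the open floor in front of the channel, at x -80, z 34 mm in the holder's frame (axes as the holder's). The apron, x -105 to -25, 56 mm wide, has no walls, is greased (friction 0.15, as channel and plate are): a drawn shoe can stand on it. Drawn 50 mm the shoe is clear of the lips; after 74 mm it is clear of the release plate and can be lifted.
- release (a point): Holder-fixed point at x 0, y 0, z 68.5 mm in its frame: LOWEST free height of the red release plate's top. The plate is screwed to a height of its own, 0 to 16 mm above this, not shown by any pose. Plate: 76 mm wide (y), 6 thick, x -48 to +46; a 21 mm wide slot from x +13, open at the -x end, lets the yellow tab through. Fingertips beside or behind the tab can press it.
- tooth (a point): Holder-fixed point, x -15, z 34 mm: here a tooth fixed under the plate stands up into the shoe's notch. The level plate moves straight down on a spring: 4 N to start, 1 N per mm more; tooth free at 5 mm (9 N), stop at 10 mm (14 N). Keep it down until the shoe is drawn 31 mm or the tooth enters the next notch. Over 25 N from the fingers on plate or holder damages it.
- tray: Fixed blue open tray, 130 x 130 x 30 mm high, walls 4 mm, floor 5 mm thick. Origin: centre of the underside, on the table. It is on the robot's left or right.
- spare_tray: Fixed white open tray, same size as the blue one, on the other side; origin: centre of the underside.
- spare: The new spare shoe with a green tab, same shape as the worn one, standing in the white tray; leave it alone. Origin: centre of the underside.
- offcut: Upright offcut of square aluminium tube, 50 x 50 x 70 mm high, beyond the work; leave it alone. Origin: centre of the underside.
- wrench: Wrench 150 mm long lying on the table beyond the work; leave it alone. Origin: on the table under its middle.
Not all that is in view belongs to the job. Leave any brown look-alike of the shoe alone. There is more than one size of the tray; the one meant has the size given above.

How it is judged:
On the way:
1. the shoe has been drawn out of the channel along its floor, clear of the lips (x of shoe in the frame of holder between -0.13 and -0.05 m and z of shoe in the frame of holder between 0.025 and 0.075 m), for 0.05 s.
At the end, for the whole second after the job is handed in: the worn shoe stands still and upright (within 0.1 rad) with its base flat on the blue tray's floor (its origin less than 10 mm above the table and within 50 mm of the tray's centre along each of the tray's sides), released (x of shoe in the frame of tray between -0.05 and 0.05 m and y of shoe in the frame of tray between -0.05 and 0.05 m and height (world z) of shoe between 0 and 0.01 m and angle between shoe's own z axis and vertical below 0.1 rad and linear speed of shoe below 0.02 m/s); the robot touches nothing.
It fails at once if the fingers load the holder or its release plate with more than 25 N (contact force between the fingers and holder above 25 N).
It fails at once if the shoe is wrenched against the holder or catch with more than 40 N (contact force between shoe and holder above 40 N).
It fails at once if the shoe is dropped into the tray (arrives faster than 0.5 m/s) or rammed into it (over 60 N) (contact force between shoe and tray above 60 N or (horizontal distance between shoe and tray below 0.08 m and height (world z) of shoe below 0.035 m and linear speed of shoe above 0.5 m/s)).
It fails at once if the spare shoe, the tube offcut or the wrench is moved more than 10 mm (distance of any of spare, offcut, wrench from where it was at the start of the episode above 0.01 m).
It also fails if it takes over 51 s, if anything falls off the work surface, if the arm or the gripper's body presses on something with over 40 N, if the wrist force passes 120 N, or if a joint passes its speed limit or range.

## Working session

There is one attempt and no reset: what is moved stays moved. The work goes in short steps, Python scripts to look and compute and a shell command to move; the robot and the scene stay as the last step left them, time stands still between calls to the robot, and variables do not carry over. Pictures are saved under pics/ and viewed, and the job is handed in when it is done.

```bash
mkdir -p pics; ls; python3 - <<'E'
from plant import robot
import cv2
s=robot.get_state();print(s['time_s'],s['tcp_pos'],s['tcp_rot'],s['wrist_force'],s['finger_gap'],robot.tcp_to_grasp)
for n in ['scene','side','wrist']:
    c=robot.calibration(n);print(n,c)
    im=robot.snapshot(n);cv2.imwrite(f'pics/{n}0.png',im[:,:,::-1])
    for q in ['shoe','holder','apron','release','tooth','tray','spare_tray','spare','offcut','wrench']:
        print(n,q,[( [round(v) for v in d['point']],round(d['confidence'],2)) for d in robot.landmark_of(n,q)][:4])
print(robot.get_state()['time_s'])
E
```

```text
pics
0.0 [5.74409852e-01 1.13466819e-04 2.02413165e-01] [ 7.07120337e-01  7.07092689e-01 -4.88998227e-04 -7.20223077e-04] [0.04973047 1.3848998  0.27980195] 0.9998298578031166 0.0187
scene {'vertical_fov': 44.51741458254936, 'cx': 317.6192768929895, 'cy': 193.5861404515345, 'cam_to_world': array([[ 0.85174798,  0.27156172, -0.44808438,  1.11636874],
       [ 0.52370703, -0.4673832 ,  0.71223865, -0.7324124 ],
       [-0.01601036, -0.84131277, -0.54031148,  0.73505678],
       [ 0.        ,  0.        ,  0.        ,  1.        ]])}
scene shoe [([279, 269], 0.9)]
scene holder [([308, 220], 0.36)]
scene apron [([281, 221], 0.79)]
scene release [([307, 222], 0.86)]
scene tooth [([305, 230], 0.77)]
scene tray [([360, 146], 0.84), ([329, 183], 0.79)]
scene spare_tray [([187, 310], 0.83), ([380, 208], 0.42)]
scene spare [([192, 311], 0.7)]
scene offcut [([267, 342], 0.68)]
scene wrench [([383, 207], 0.59)]
side {'vertical_fov': 44.69519240994098, 'cx': 323.60822125781596, 'cy': 191.2170089907205, 'cam_to_world': array([[ 0.98986623, -0.11280529,  0.08625438,  0.46053943],
       [-0.1415775
[... 594 characters left out ...]
, 'cx': 324.4061085172246, 'cy': 198.49952808300802, 'cam_to_world': array([[ 9.99999360e-01, -7.31754665e-04, -8.62426735e-04,
         5.74776793e-01],
       [-9.64028618e-04, -9.50227033e-01, -3.11556828e-01,
         8.04481223e-02],
       [-5.91518035e-04,  3.11557460e-01, -9.50227130e-01,
         3.84592204e-01],
       [ 0.00000000e+00,  0.00000000e+00,  0.00000000e+00,
         1.00000000e+00]])}
wrist shoe [([335, 225], 0.8), ([350, 134], 0.56)]
wrist holder [([339, 135], 0.79)]
wrist apron [([281, 144], 0.63)]
wrist release [([353, 141], 0.89)]
wrist tooth []
wrist tray []
wrist spare_tray [([284, 331], 0.83)]
wrist spare [([290, 330], 0.68)]
wrist offcut []
wrist wrench []
1.65
```

View pictures.

View pics/scene0.png

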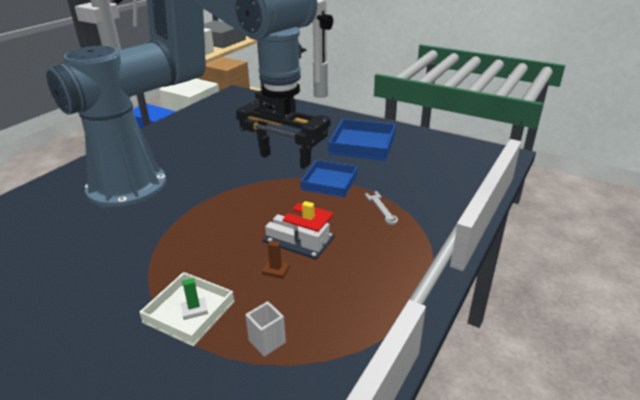

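View pics/side0.png

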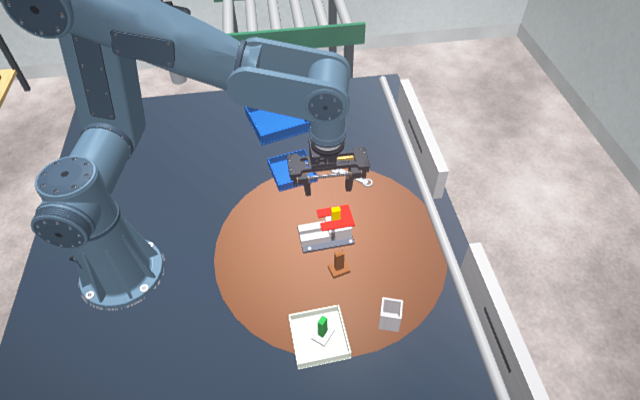

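View pics/wrist0.png

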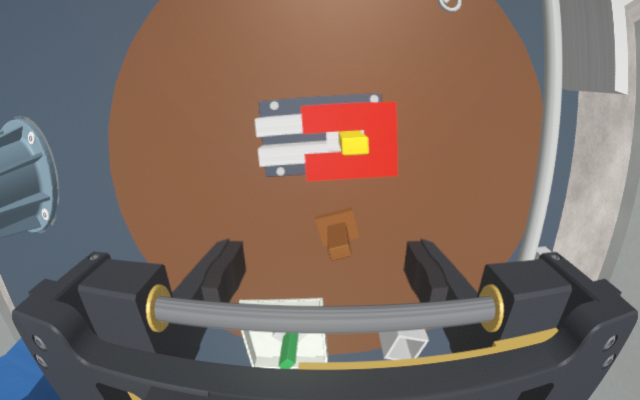

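```bash
cat > h.py <<'E'
import numpy as np,cv2
from plant import robot
C={n:robot.calibration(n) for n in ['scene','side','wrist']}
def ray(n,p,c=None):
    c=c or C[n]; f=200/np.tan(np.radians(c['vertical_fov']/2))
    d=np.array([p[0]-c['cx'],p[1]-c['cy']])
    if n=='wrist':
        r=np.hypot(*d);t=r/f;v=np.array([*(d/max(r,1e-9)*np.sin(t)),np.cos(t)])
    else: v=np.array([*(d/f),1.])
    T=c['cam_to_world'];v=T[:3,:3]@v
    return T[:3,3],v/np.linalg.norm(v)
def atz(n,p,z,c=None):
    o,v=ray(n,p,c);return o+v*(z-o[2])/v[2]
def tri(*np_):
    A=np.zeros((3,3));b=np.zeros(3);R=[]
    for a in np_:
        o,v=ray(*a);P=np.eye(3)-np.outer(v,v);A+=P;b+=P@o;R.append((o,v))
    X=np.linalg.solve(A,b)
    return X.round(4),[round(float(np.linalg.norm((np.eye(3)-np.outer(v,v))@(X-o)))*1000,1) for o,v in R]
E
python3 - <<'E'
from h import *
for q,a in dict(holder=[('scene',(308,220)),('side',(336,232)),('wrist',(339,135))],
 release=[('scene',(307,222)),('side',(335,227)),('wrist',(353,141))],
 apron=[('scene',(281,221)),('side',(305,230)),('wrist',(281,144))],
 tooth=[('scene',(305,230)),('side',(329,225))],
 shoe_brown=[('scene',(279,269)),('side',(337,269)),('wrist',(335,225))],
 spare=[('scene',(192,311)),('side',(323,336)),('wrist',(290,330))],
 offcut=[('scene',(267,342)),('side',(390,320))]).items(): print(q,tri(*a))
for p in [(360,146),(329,183)]: print('tray',atz('scene',p,0))
print('tray side',atz('side',(277,120),0))
im=cv2.imread('pics/scene0.png');cv2.imwrite('pics/c1.png',cv2.resize(im[100:205,240:410],None,fx=4.5,fy=4.5,interpolation=cv2.INTER_CUBIC))
im=cv2.imread('pics/side0.png');cv2.imwrite('pics/c2.png',cv2.resize(im[90:210,230:390],None,fx=4.8,fy=4.8,interpolation=cv2.INTER_CUBIC))
im=cv2.imread('pics/wrist0.png');cv2.imwrite('pics/c3.png',cv2.resize(im[80:200,240:420],None,fx=4.4,fy=4.4,interpolation=cv2.INTER_CUBIC))
E
```

```text
holder (array([0.5962, 0.0365, 0.0458]), [18.1, 22.5, 8.2])
release (array([0.6017, 0.0337, 0.0544]), [8.4, 10.7, 4.8])
apron (array([0.5218, 0.0348, 0.0374]), [4.2, 6.9, 4.7])
tooth (array([0.586 , 0.0515, 0.0249]), [1.1, 1.1])
shoe_brown (array([ 5.912e-01, -7.980e-02,  3.000e-04]), [7.2, 3.7, 4.0])
spare (array([ 0.5201, -0.271 ,  0.0028]), [0.5, 2.4, 2.1])
offcut (array([ 6.965e-01, -2.538e-01,  5.000e-04]), [1.1, 1.1])
tray [0.47581901 0.55165861 0.        ]
tray [0.5055823  0.30105611 0.        ]
tray side [0.47452263 0.57511057 0.        ]
```

View pics/c1.png

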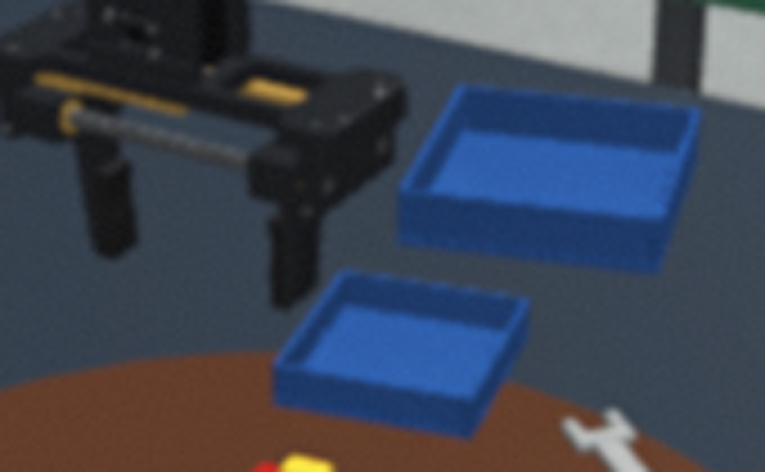

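View pics/c2.png

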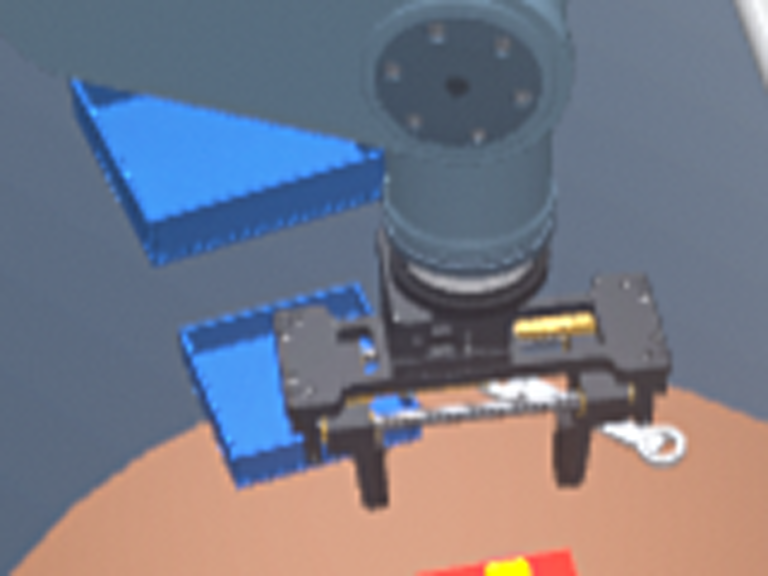

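View pics/c3.png

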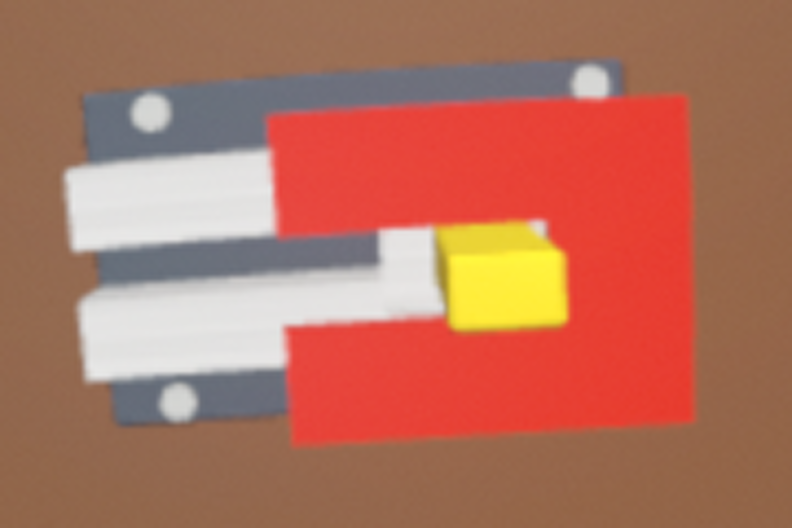

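```bash
python3 - <<'E'
from h import *
def cr(ps,s,o): return [(x/s+o[0],y/s+o[1]) for x,y in ps]
for nm,ps in [('small',[(275,372),(343,270),(528,297),(472,404)]),('large',[(400,190),(460,88),(698,108),(663,218)])]:
    P=np.array([atz('scene',p,.03) for p in cr(ps,4.5,(240,100))])
    print(nm,P.mean(0).round(4),[round(float(np.linalg.norm(P[i]-P[i-1])),4) for i in range(4)],P[:,:2].round(3).tolist())
pl=cr([(267,115),(688,95),(693,423),(292,445)],4.4,(240,80))
tb=cr([(446,258),(567,250),(568,326),(452,331)],4.4,(240,80))
for z in [.0685,.073,.077,.081,.085]:
    P=np.array([atz('wrist',p,z) for p in pl]);L=[round(float(np.linalg.norm(P[i]-P[i-1])),4) for i in range(4)]
    e=P[1]-P[0]+P[2]-P[3];yaw=np.degrees(np.arctan2(e[1],e[0]));print(z,P.mean(0).round(4),L,yaw.round(2))
P=np.array([atz('wrist',p,.114) for p in tb]);e=P[1]-P[0]+P[2]-P[3]
print('tab',P.mean(0).round(4),[round(float(np.linalg.norm(P[i]-P[i-1])),4) for i in range(4)],np.degrees(np.arctan2(e[1],e[0])))
E
```

```text
small [0.5082 0.3018 0.03  ] [0.1258, 0.1354, 0.1266, 0.1358] [[0.463, 0.222], [0.431, 0.353], [0.554, 0.382], [0.585, 0.25]]
large [0.4682 0.5878 0.03  ] [0.1868, 0.1804, 0.1836, 0.185] [[0.404, 0.473], [0.356, 0.647], [0.53, 0.704], [0.583, 0.527]]
0.0685 [0.6017 0.0384 0.0685] [0.0788, 0.0976, 0.0791, 0.0975] 3.51
0.073 [0.6014 0.039  0.073 ] [0.0777, 0.0962, 0.078, 0.0961] 3.51
0.077 [0.601  0.0396 0.077 ] [0.0767, 0.095, 0.077, 0.0949] 3.51
0.081 [0.6007 0.0401 0.081 ] [0.0757, 0.0937, 0.076, 0.0936] 3.51
0.085 [0.6003 0.0406 0.085 ] [0.0747, 0.0925, 0.075, 0.0924] 3.51
tab [0.6021 0.0403 0.114 ] [0.0149, 0.0243, 0.0155, 0.0236] 3.7700711807283955
```

```bash
python3 -m jog '{"dp":[[0.01,0.007,0.005],[0.02,0.014,0.015],[0.03,0.021,0.025],[0.04,0.0276,0.03],[0.0402,0.0276,0.03]],"roll":[0.05,0.1,0.15,0.2,0.2513]}' 0.6
python3 -m jog '{"dp":[[0,0,0],[0,0,0],[0,0,0],[0,0,0],[0,0,0]],"roll":[0.05,0.1,0.15,0.2,0.2513]}'
python3 -m jog '{"dp":[[0,0,0],[0,0,0],[0,0,0],[0,0,0],[0,0,0]],"roll":[0.05,0.1,0.15,0.2,0.2513]}'
python3 -m jog '{"dp":[[0,0,0],[0,0,0]],"roll":[0,0]}'
python3 - <<'E'
from h import *
s=robot.get_state();print(s['time_s'],s['tcp_pos'],s['wrist_force'],s['finger_gap'],s['qpos'])
from scipy.spatial.transform import Rotation as R
print(R.from_quat(s['tcp_rot']).as_matrix().round(4))
c=robot.calibration('wrist');im=robot.snapshot('wrist');cv2.imwrite('pics/w1.png',im[:,:,::-1]);np.save('w1.npy',c['cam_to_world'])
for n in ['scene','side']:cv2.imwrite(f'pics/{n}1.png',robot.snapshot(n)[:,:,::-1])
E
```

```text
time_s: 2.07
tcp_pos: [0.6025, 0.0418, 0.1716]
tcp_rot: [0.862, 0.507, -0.001, -0.001]
wrist_force: [0.1, 0.6, -0.1]
finger_gap: 0.639
time_s: 2.48
tcp_pos: [0.6026, 0.0403, 0.1733]
tcp_rot: [0.961, 0.277, -0.0, -0.0]
wrist_force: [0.7, 0.3, -0.7]
finger_gap: 0.398
time_s: 2.9
tcp_pos: [0.6026, 0.0402, 0.1733]
tcp_rot: [1.0, 0.029, -0.0, -0.0]
wrist_force: [0.1, -1.1, 0.2]
finger_gap: 0.403
time_s: 3.07
tcp_pos: [0.6026, 0.0402, 0.1733]
tcp_rot: [0.999, 0.033, -0.0, -0.0]
wrist_force: [-0.7, 0.2, -0.2]
finger_gap: 0.399
3.0667 [0.60259852 0.04022435 0.17328409] [-0.71113866  0.21755794 -0.24761437] 0.39870148362526703 [-1.29668092e-01  2.71190543e-01  1.56072675e+00  1.69487049e-05
  1.30976785e+00  1.37511280e+00]
[[ 9.978e-01  6.600e-02 -1.000e-04]
 [ 6.600e-02 -9.978e-01  0.000e+00]
 [-1.000e-04 -0.000e+00 -1.000e+00]]
```

View pics/w1.png

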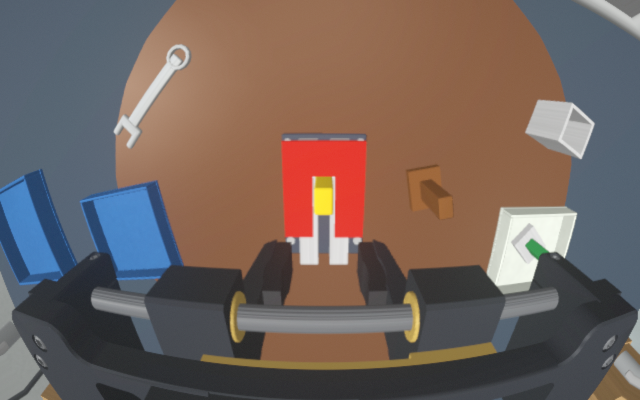

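View pics/scene1.png

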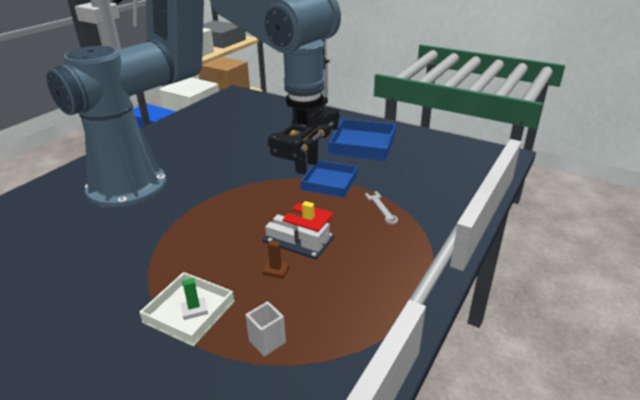

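```bash
python3 - <<'E'
from h import *
im=cv2.imread('pics/w1.png');cv2.imwrite('pics/c4.png',cv2.resize(im[125:275,260:390],None,fx=4,fy=4,interpolation=cv2.INTER_CUBIC))
hsv=cv2.cvtColor(im,cv2.COLOR_BGR2HSV)
C['wrist']['cam_to_world']=np.load('w1.npy')
# red plate outer rectangle, bright yellow top
red=((hsv[...,0]<4)|(hsv[...,0]>176))&(hsv[...,1]>200)&(hsv[...,2]>150)
ye=(abs(hsv[...,0].astype(int)-28)<5)&(hsv[...,1]>150)&(hsv[...,2]>225)
for m in (red,ye):
    cs=max(cv2.findContours(m.astype('uint8'),cv2.RETR_EXTERNAL,cv2.CHAIN_APPROX_NONE)[0],key=cv2.contourArea)
    print(cv2.boundingRect(cs),cv2.minAreaRect(cs))
E
```

```text
(284, 142, 82, 76) ((324.9833984375, 178.96925354003906), (73.83895874023438, 82.24110412597656), 88.21009063720703)
(315, 188, 17, 27) ((323.0, 201.0), (26.0, 16.0), 90.0)
```

View pics/c4.png

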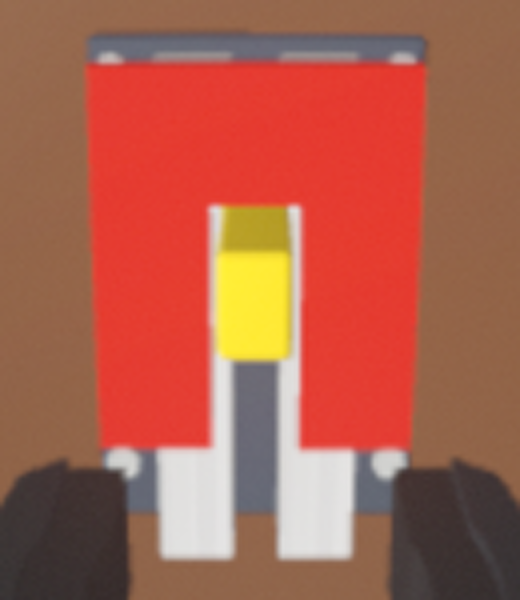

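```bash
python3 - <<'E'
from h import *
T0=C['wrist']['cam_to_world'].copy()
c0=dict(C['wrist']);c0['cam_to_world']=np.array([[ 9.99999360e-01,-7.31754665e-04,-8.62426735e-04,5.74776793e-01],[-9.64028618e-04,-9.50227033e-01,-3.11556828e-01,8.04481223e-02],[-5.91518035e-04,3.11557460e-01,-9.50227130e-01,3.84592204e-01],[0,0,0,1]])
c1=dict(C['wrist']);c1['cam_to_world']=np.load('w1.npy')
cr=lambda ps,s,o:[(x/s+o[0],y/s+o[1]) for x,y in ps]
# order: -x+y,+x+y,+x-y,-x-y (holder)
pl0=cr([(267,115),(688,95),(693,423),(292,445)],4.4,(240,80)); tb0=cr([(446,258),(567,250),(568,326),(452,331)],4.4,(240,80))
pl1=cr([(102,450),(87,65),(426,65),(411,449)],4,(260,125)); tb1=cr([(219,359),(218,251),(290,251),(290,359)],4,(260,125))
def tri2(a,b):
    A=np.zeros((3,3));B=np.zeros(3)
    for o,v in (ray('wrist',a,c0),ray('wrist',b,c1)):
        P=np.eye(3)-np.outer(v,v);A+=P;B+=P@o
    return np.linalg.solve(A,B)
for nm,a,b in (('plate',pl0,pl1),('tab',tb0,tb1)):
    X=np.array([tri2(*q) for q in zip(a,b)]);e=X[1]-X[0]+X[2]-X[3]
    print(nm,X.mean(0).round(4),X[:,2].round(4),'yaw',np.degrees(np.arctan2(e[1],e[0])).round(2))
    for z in (.08,.114):
        P=np.array([atz('wrist',p,z,c1) for p in b]);e=P[1]-P[0]+P[2]-P[3]
        print('  view1',z,P.mean(0).round(4),[round(float(np.linalg.norm(P[i]-P[i-1])),4) for i in range(4)],np.degrees(np.arctan2(e[1],e[0])).round(2))
E
```

```text
plate [0.6006 0.0399 0.0814] [0.082  0.0818 0.0812 0.0807] yaw 3.65
  view1 0.08 [0.6001 0.0398 0.08  ] [0.076, 0.0942, 0.0758, 0.094] 3.71
  view1 0.114 [0.6103 0.0405 0.114 ] [0.0666, 0.0826, 0.0664, 0.0823] 3.71
tab [0.602  0.0404 0.1146] [0.1136 0.1152 0.1152 0.1145] yaw 4.04
  view1 0.08 [0.5903 0.0397 0.08  ] [0.0169, 0.0267, 0.0166, 0.0267] 3.93
  view1 0.114 [0.6018 0.0404 0.114 ] [0.0148, 0.0234, 0.0146, 0.0234] 3.93
```

```bash
python3 -m jog '{"dp":[[0,0,0.02],[0,0,0.045],[0,0,0.07],[0,0,0.083],[0,0,0.083]],"roll":[0,0,0,0,0]}'
python3 -m jog '{"dp":[[0,0,0.002],[0,0,0.004],[0,0,0.005],[0,0,0.005]],"roll":[0,0,0,0]}'
python3 -m jog '{"dp":[[0,0,0.001],[0,0,0.002],[0,0,0.002]],"roll":[0,0,0]}'
```

```text
time_s: 3.63
tcp_pos: [0.5999, 0.0405, 0.0867]
tcp_rot: [0.999, 0.032, -0.003, -0.001]
wrist_force: [-0.9, -0.5, 0.3]
finger_gap: 0.398
time_s: 3.97
tcp_pos: [0.6035, 0.0401, 0.0865]
tcp_rot: [0.999, 0.032, 0.001, 0.0]
wrist_force: [-0.1, 0.8, -0.1]
finger_gap: 0.399
time_s: 4.22
tcp_pos: [0.6027, 0.0402, 0.0835]
tcp_rot: [1.0, 0.032, 0.0, 0.0]
wrist_force: [-0.2, 0.2, 1.3]
finger_gap: 0.405
```

```bash
python3 -m jog '{"dp":[[0,0,0.001],[0,0,0.002],[0,0,0.002],[0,0,0.002]],"roll":[0,0,0,0]}'
python3 -m jog '{"dp":[[0,0,0.001],[0,0,0.002],[0,0,0.002],[0,0,0.002]],"roll":[0,0,0,0]}'
python3 -m jog '{"dp":[[0,0,0.001],[0,0,0.002],[0,0,0.002],[0,0,0.002]],"roll":[0,0,0,0]}'
```

```text
time_s: 4.55
tcp_pos: [0.6025, 0.0402, 0.0812]
tcp_rot: [1.0, 0.031, -0.0, -0.0]
wrist_force: [-0.2, 0.3, -0.5]
finger_gap: 0.401
time_s: 4.88
tcp_pos: [0.6025, 0.0402, 0.0792]
tcp_rot: [1.0, 0.032, -0.0, -0.0]
wrist_force: [0.1, 0.6, -0.1]
finger_gap: 0.396
time_s: 5.22
tcp_pos: [0.6025, 0.0402, 0.0772]
tcp_rot: [1.0, 0.031, -0.0, -0.0]
wrist_force: [0.2, -0.5, 0.3]
finger_gap: 0.399
```

```bash
python3 - <<'E'
from h import *
a=robot.snapshot('wrist')[:,:,::-1];b=robot.snapshot('scene')[:,:,::-1];d=robot.snapshot('side')[:,:,::-1]
f=lambda i,x,y:cv2.resize(i[y:y+75,x:x+100],None,fx=4,fy=4,interpolation=cv2.INTER_CUBIC)
cv2.imwrite('pics/w2.png',a)
cv2.imwrite('pics/c5.png',np.hstack([f(b,260,180),f(d,285,180)]))
print(robot.get_state()['wrist_force'])
E
```

```text
[ 0.7387167  -0.98087506 -0.5002199 ]
```

View pics/w2.png

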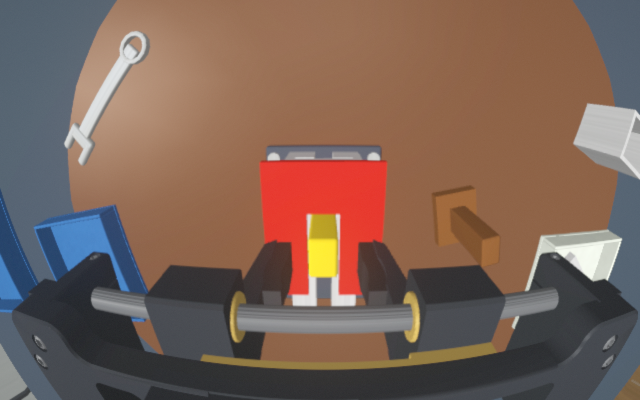

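View pics/c5.png

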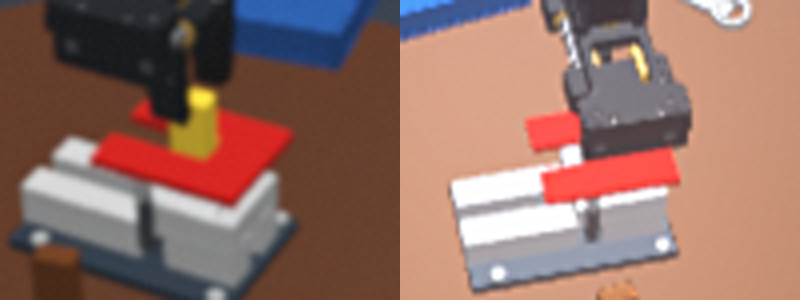

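```bash
python3 - <<'E'
from h import *
def proj(n,X):
    c=C[n];T=np.linalg.inv(c['cam_to_world']);p=T[:3,:3]@X+T[:3,3];f=200/np.tan(np.radians(c['vertical_fov']/2));return p[:2]/p[2]*f+[c['cx'],c['cy']]
y=np.radians(3.7);ex=np.array([np.cos(y),np.sin(y),0]);ey=np.array([-ex[1],ex[0],0]);H=np.array([.602,.0403,0])
for z in (.0685,.077,.081):
    print(z,[((proj('scene',H+ex*a+ey*b+[0,0,z])-[260,180])*4).round() .tolist() for a,b in((-48,-38),(46,-38),(46,38))for a,b in((a/1000,b/1000),)])
print('near finger inner/outer tip',[((proj('scene',np.array([.6025,.0402,.077])+ex*a+ey*b)-[260,180])*4).round().tolist() for a,b in ((-.009,-.0175),(.009,-.0175),(-.009,-.035),(.009,-.035))])
E
```

```text
0.0685 [[87.0, 170.0], [231.0, 214.0], [291.0, 144.0]]
0.077 [[86.0, 158.0], [230.0, 202.0], [291.0, 132.0]]
0.081 [[86.0, 152.0], [230.0, 196.0], [291.0, 126.0]]
near finger inner/outer tip [[163.0, 157.0], [191.0, 165.0], [148.0, 173.0], [176.0, 182.0]]
```

```bash
python3 - <<'E'
from h import *
def proj(n,X):
    c=C[n];T=np.linalg.inv(c['cam_to_world']);p=T[:3,:3]@X+T[:3,3];f=200/np.tan(np.radians(c['vertical_fov']/2));return (p[:2]/p[2]*f+[c['cx'],c['cy']]).round(1).tolist()
for n in('scene','side'):
  print(n,[proj(n,np.array([.5744+a,b,z])) for z in (.2024,.2324) for a in (-.044,-.0615,.044,.0615) for b in (-.009,)])
s=robot.get_state();print(s['tcp_pos'],s['qpos'],s['time_s'])
im=cv2.imread('pics/scene1.png');jm=cv2.imread('pics/side1.png')
f=lambda i,x,y:cv2.resize(i[y:y+100,x:x+100],None,fx=4,fy=4,interpolation=cv2.INTER_CUBIC)
cv2.imwrite('pics/c6.png',np.hstack([f(im,260,100),f(jm,285,100)]))
H=np.array([.6026,.0402,0])
for n in('scene','side'):
  print(n,[proj(n,np.array([.6026+a,.0402+b,z])) for z in (.1733,) for b in (-.0175,-.035,.0175,.035) for a in (-.009,)])
E
```

```text
scene [[266.4, 171.1], [260.0, 169.1], [300.1, 181.6], [307.1, 183.8], [265.4, 159.0], [258.9, 157.0], [299.6, 169.2], [306.7, 171.3]]
side [[310.5, 203.6], [303.7, 204.4], [344.9, 199.6], [351.6, 198.8], [310.2, 195.8], [303.2, 196.6], [345.1, 191.8], [352.0, 191.0]]
[0.60266658 0.04021878 0.07736595] [-1.29674485e-01  3.80933785e-01  1.62857388e+00  4.05750097e-05
  1.13199861e+00  1.37812402e+00] 5.3667
scene [[299.1, 183.5], [294.6, 187.1], [307.6, 176.4], [311.8, 173.0]]
side [[333.3, 198.9], [334.3, 203.9], [331.2, 189.1], [330.2, 184.4]]
```

View pics/c6.png

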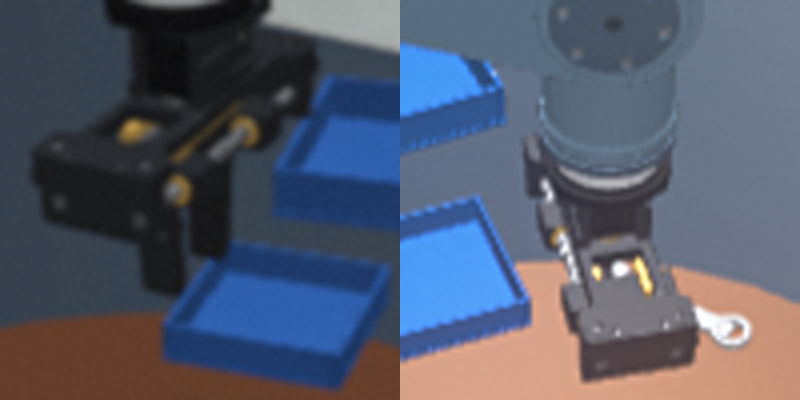

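```bash
python3 - <<'E'
from h import *
def proj(n,X):
    c=C[n];T=np.linalg.inv(c['cam_to_world']);p=T[:3,:3]@X+T[:3,3];f=200/np.tan(np.radians(c['vertical_fov']/2));return ((p[:2]/p[2]*f+[c['cx'],c['cy']]-[260,100])*4).round(0).tolist()
y=np.radians(3.78);ex=np.array([np.cos(y),np.sin(y),0]);ey=np.array([-ex[1],ex[0],0])
for z in (.0,.0637,.09):
  print(z,[proj('scene',np.array([.6026,.0402,.1733+z])+ex*a+ey*b) for b in (-.0935,.0935) for a in (-.0375,.0375)])
print([proj('scene',np.array([.6026,.0402,.1733+z])+ex*a+ey*b) for z in (0,.0187,.03) for a,b in((-.009,-.035),(.009,-.035),(-.009,-.0175))])
E
```

```text
0.0 [[39.0, 390.0], [163.0, 426.0], [208.0, 237.0], [321.0, 264.0]]
0.0637 [[31.0, 285.0], [159.0, 319.0], [205.0, 140.0], [322.0, 166.0]]
0.09 [[27.0, 240.0], [157.0, 273.0], [204.0, 98.0], [323.0, 123.0]]
[[142.0, 350.0], [171.0, 358.0], [158.0, 335.0], [140.0, 321.0], [169.0, 328.0], [156.0, 306.0], [139.0, 302.0], [169.0, 310.0], [156.0, 288.0]]
```

```bash
python3 - <<'E'
from h import *
c=robot.calibration('wrist');s=robot.get_state()
T=np.linalg.inv(c['cam_to_world']);f=200/np.tan(np.radians(c['vertical_fov']/2))
from scipy.spatial.transform import Rotation as R
Rt=R.from_quat(s['tcp_rot']).as_matrix()
def pw(X):
    p=T[:3,:3]@X+T[:3,3];t=np.arctan2(np.hypot(p[0],p[1]),p[2]);d=p[:2]/np.hypot(p[0],p[1]);return (d*t*f+[c['cx'],c['cy']]).round(0).tolist()
for z in (0,-.015,-.03):
    print(z,[pw(s['tcp_pos']+Rt@np.array([a,b,z])) for a,b in ((.009,.0175),(-.009,.0175),(.009,.035),(-.009,.035))])
im=cv2.imread('pics/w2.png');cv2.imwrite('pics/c7.png',cv2.resize(im[190:330,230:420],None,fx=4,fy=4,interpolation=cv2.INTER_CUBIC))
E
```

```text
0 [[352.0, 217.0], [351.0, 242.0], [379.0, 217.0], [377.0, 242.0]]
-0.015 [[354.0, 226.0], [353.0, 253.0], [383.0, 226.0], [381.0, 253.0]]
-0.03 [[356.0, 237.0], [355.0, 266.0], [388.0, 237.0], [385.0, 265.0]]
```

View pics/c7.png

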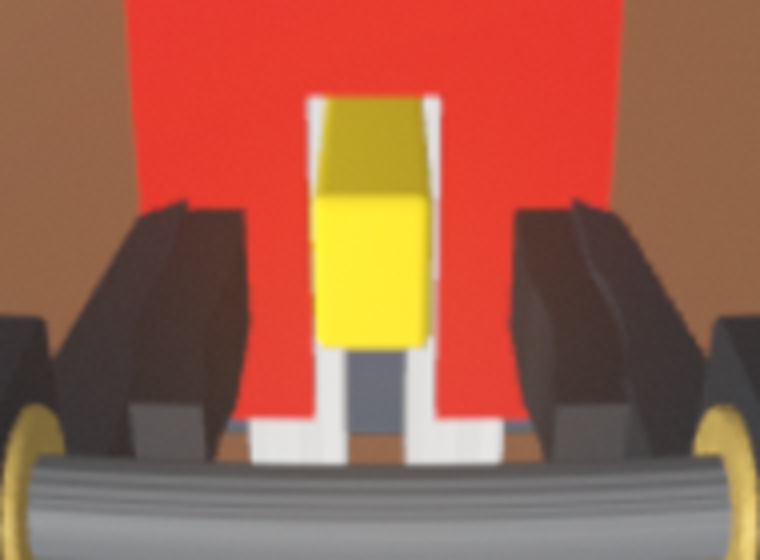

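```bash
python3 -m jog '{"dp":[[0,0,0.002],[0,0,0.004],[0,0,0.004],[0,0,0.004]],"roll":[0,0,0,0]}'
python3 -m jog '{"dp":[[0,0,0.002],[0,0,0.004],[0,0,0.004],[0,0,0.004]],"roll":[0,0,0,0]}'
```

```text
time_s: 5.7
tcp_pos: [0.6024, 0.0402, 0.073]
tcp_rot: [1.0, 0.032, -0.0, -0.0]
wrist_force: [-0.7, 0.1, -0.4]
finger_gap: 0.399
time_s: 6.03
tcp_pos: [0.6024, 0.0402, 0.0691]
tcp_rot: [1.0, 0.032, -0.0, -0.0]
wrist_force: [0.5, 0.0, 0.2]
finger_gap: 0.398
```

```bash
python3 - <<'E'
from h import *
a=robot.snapshot('wrist')[:,:,::-1];b=robot.snapshot('scene')[:,:,::-1]
f=lambda i,x,y,w,h,k:cv2.resize(i[y:y+h,x:x+w],None,fx=k,fy=k,interpolation=cv2.INTER_CUBIC)
cv2.imwrite('pics/c8.png',np.hstack([f(a,240,130,160,200,2.5),f(b,260,140,80,100,5)]))
E
```

```text
(no output)
```

View pics/c8.png

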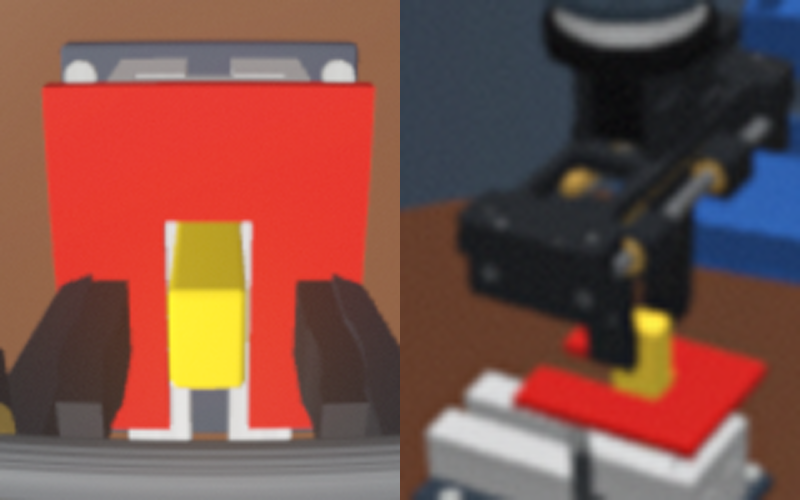

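```bash
python3 -m jog '{"dp":[[0,0,0.003],[0,0,0.006],[0,0,0.009],[0,0,0.010],[0,0,0.010]],"roll":[0,0,0,0,0]}'
python3 -m jog '{"dp":[[0,0,0.002],[0,0,0.004],[0,0,0.004]],"roll":[0,0,0]}'
python3 - <<'E'
from h import *
a=robot.snapshot('wrist')[:,:,::-1];b=robot.snapshot('scene')[:,:,::-1]
f=lambda i,x,y,w,h,k:cv2.resize(i[y:y+h,x:x+w],None,fx=k,fy=k,interpolation=cv2.INTER_CUBIC)
cv2.imwrite('pics/c9.png',np.hstack([f(a,240,130,160,200,2.5),f(b,260,150,80,100,5)]))
E
```

```text
time_s: 6.55
tcp_pos: [0.6022, 0.0403, 0.0587]
tcp_rot: [1.0, 0.032, -0.001, -0.0]
wrist_force: [-0.9, -0.3, 0.6]
finger_gap: 0.403
time_s: 6.8
tcp_pos: [0.6024, 0.0402, 0.0549]
tcp_rot: [1.0, 0.031, -0.0, -0.0]
wrist_force: [0.7, -0.3, 0.7]
finger_gap: 0.403
```

View pics/c9.png

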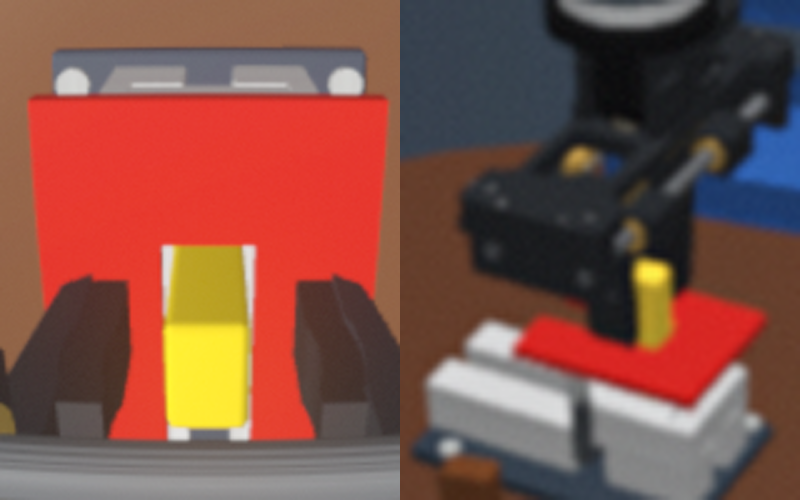

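```bash
python3 -m jog '{"dp":[[0,0,0.002],[0,0,0.004],[0,0,0.004]],"roll":[0,0,0]}'
python3 -m jog '{"dp":[[0,0,0.001],[0,0,0.002],[0,0,0.002]],"roll":[0,0,0]}'
```

```text
time_s: 7.15
tcp_pos: [0.6023, 0.0402, 0.0508]
tcp_rot: [1.0, 0.031, -0.0, -0.0]
wrist_force: [-0.5, 1.0, -0.0]
finger_gap: 0.398
time_s: 7.4
tcp_pos: [0.6025, 0.0402, 0.0491]
tcp_rot: [1.0, 0.031, -0.0, -0.0]
wrist_force: [-1.4, -0.2, 0.8]
finger_gap: 0.399
```

```bash
python3 -m jog '{"dp":[[0,0,0.001],[0,0,0.002],[0,0,0.002]],"roll":[0,0,0]}'
```

```text
time_s: 7.65
tcp_pos: [0.6025, 0.0402, 0.0471]
tcp_rot: [1.0, 0.031, -0.0, -0.0]
wrist_force: [0.8, 0.0, 0.9]
finger_gap: 0.399
```

```bash
python3 -m jog '{"dp":[[0,0,0.001],[0,0,0.002],[0,0,0.002]],"roll":[0,0,0]}'
```

```text
time_s: 7.9
tcp_pos: [0.6024, 0.0402, 0.045]
tcp_rot: [1.0, 0.031, -0.0, -0.0]
wrist_force: [0.7, -0.6, 0.8]
finger_gap: 0.402
```

```bash
python3 - <<'E'
from h import *
a=robot.snapshot('wrist')[:,:,::-1];b=robot.snapshot('scene')[:,:,::-1]
f=lambda i,x,y,w,h,k:cv2.resize(i[y:y+h,x:x+w],None,fx=k,fy=k,interpolation=cv2.INTER_CUBIC)
cv2.imwrite('pics/c10.png',np.hstack([f(a,240,130,160,200,2.5),f(b,260,150,80,100,5)]))
E
```

```text
(no output)
```

View pics/c10.png

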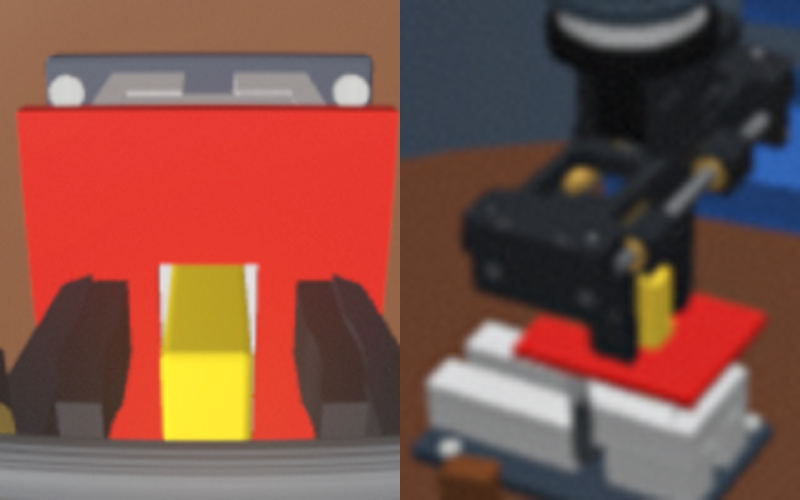

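```bash
python3 -m jog '{"dp":[[0,0,0.001],[0,0,0.002],[0,0,0.002]],"roll":[0,0,0]}'
```

```text
time_s: 8.25
tcp_pos: [0.6029, 0.0402, 0.0437]
tcp_rot: [1.0, 0.031, 0.0, 0.0]
wrist_force: [-1.4, 0.9, 4.5]
finger_gap: 0.398
```

```bash
python3 -m jog '{"dp":[[0,0,0.001],[0,0,0.002],[0,0,0.002]],"roll":[0,0,0]}'
```

```text
time_s: 8.5
tcp_pos: [0.603, 0.0402, 0.042]
tcp_rot: [1.0, 0.032, 0.0, 0.0]
wrist_force: [-3.5, 0.1, 6.6]
finger_gap: 0.396
```

```bash
python3 -m jog '{"dp":[[0,0,0.001],[0,0,0.002],[0,0,0.002]],"roll":[0,0,0]}'
```

```text
time_s: 8.75
tcp_pos: [0.603, 0.0402, 0.0402]
tcp_rot: [1.0, 0.032, 0.0, 0.0]
wrist_force: [-2.5, 0.7, 8.9]
finger_gap: 0.402
```

```bash
python3 -m jog '{"dp":[[0,0,0.001],[0,0,0.002],[0,0,0.002]],"roll":[0,0,0]}'
```

```text
time_s: 9.0
tcp_pos: [0.6031, 0.0402, 0.0385]
tcp_rot: [1.0, 0.032, 0.0, 0.0]
wrist_force: [-3.6, 0.3, 10.2]
finger_gap: 0.399
```

```bash
python3 -m jog '{"dp":[[0,0,0.001],[0,0,0.0015],[0,0,0.0015]],"roll":[0,0,0]}'
```

```text
time_s: 9.25
tcp_pos: [0.6031, 0.0402, 0.0372]
tcp_rot: [1.0, 0.032, 0.0, 0.0]
wrist_force: [-3.4, -0.1, 12.3]
finger_gap: 0.402
```

```bash
python3 -m jog '{"dp":[[0,0,0],[0,0,0],[0,0,0],[0,0,0],[0,0,0]],"roll":[0,0,0,0,0]}' 1
python3 - <<'E'
from h import *
a=robot.snapshot('wrist')[:,:,::-1];b=robot.snapshot('scene')[:,:,::-1]
f=lambda i,x,y,w,h,k:cv2.resize(i[y:y+h,x:x+w],None,fx=k,fy=k,interpolation=cv2.INTER_CUBIC)
cv2.imwrite('pics/c11.png',np.hstack([f(a,240,130,160,200,2.5),f(b,260,150,80,100,5)]))
E
```

```text
time_s: 9.67
tcp_pos: [0.6047, 0.0402, 0.038]
tcp_rot: [1.0, 0.032, 0.002, 0.0]
wrist_force: [0.2, 0.8, 11.5]
finger_gap: 0.174
```

View pics/c11.png

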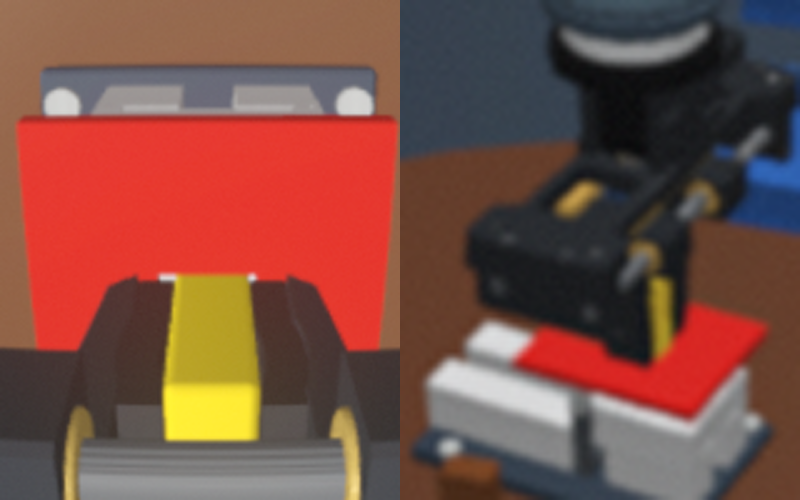

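```bash
python3 -m jog '{"dp":[[-0.001,0,0],[-0.002,0,0],[-0.003,0,0],[-0.004,0,0],[-0.004,0,0]],"roll":[0,0,0,0,0]}'
```

```text
time_s: 10.18
tcp_pos: [0.6023, 0.04, 0.0385]
tcp_rot: [0.999, 0.031, 0.004, 0.0]
wrist_force: [4.0, 1.9, 7.6]
finger_gap: 0.181
```

```bash
python3 -c "
from plant import robot
s=robot.get_state();print(s['tcp_pos'],s['tcp_rot'],s['wrist_force'],s['wrist_torque'])"
python3 -m jog '{"dp":[[0,0,0],[0,0,0],[0,0,0.001],[0,0,0.001]],"roll":[0,0,0,0]}' 0.7
python3 -c "
from plant import robot
s=robot.get_state();print(s['tcp_pos'],s['tcp_rot'],s['wrist_force'],s['wrist_torque'])"
```

```text
[0.60233957 0.04000613 0.03853189] [9.99498530e-01 3.14070955e-02 4.03177442e-03 1.63370682e-04] [3.98467135 1.87785624 7.64396821] [ 0.44332988 -0.5446955   0.02194111]
time_s: 10.52
tcp_pos: [0.6013, 0.0395, 0.0372]
tcp_rot: [0.999, 0.031, 0.003, 0.001]
wrist_force: [0.5, -1.3, 11.0]
finger_gap: 0.299
[0.60132212 0.03946852 0.0372344 ] [9.99499879e-01 3.14959062e-02 2.77454169e-03 5.49802230e-04] [ 0.48850781 -1.27119376 10.97696982] [ 0.07402568  0.10479241 -0.0018807 ]
```

```bash
python3 -m jog '{"dp":[[0,0,0],[0,0,0],[0,0,0]],"roll":[0,0,0]}' 0.7
python3 - <<'E'
from h import *
s=robot.get_state();print(s['tcp_pos'],s['tcp_rot'],s['wrist_force'],s['wrist_torque'],s['finger_gap'])
a=robot.snapshot('wrist')[:,:,::-1];b=robot.snapshot('scene')[:,:,::-1]
f=lambda i,x,y,w,h,k:cv2.resize(i[y:y+h,x:x+w],None,fx=k,fy=k,interpolation=cv2.INTER_CUBIC)
cv2.imwrite('pics/c12.png',np.hstack([f(a,240,130,160,200,2.5),f(b,260,150,80,100,5)]))
E
```

```text
time_s: 10.77
tcp_pos: [0.6013, 0.0394, 0.0373]
tcp_rot: [1.0, 0.031, 0.003, 0.001]
wrist_force: [-0.1, -1.1, 10.1]
finger_gap: 0.297
[0.60130287 0.03944287 0.03733513] [9.99501962e-01 3.14334738e-02 2.73422202e-03 5.37524544e-04] [-0.12158096 -1.10090419 10.08101423] [0.02378218 0.09196207 0.0268463 ] 0.2967792960371418
```

View pics/c12.png

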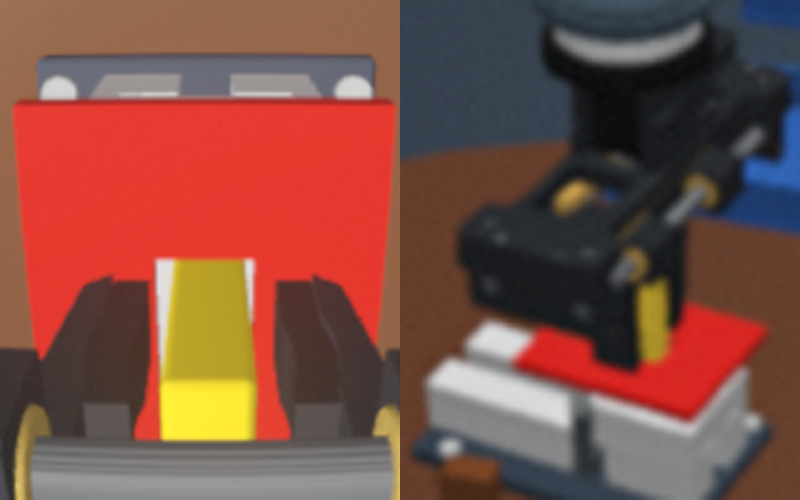

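```bash
python3 -m jog '{"dp":[[0,0,0.001],[0,0,0.002],[0,0,0.002]],"roll":[0,0,0]}'
python3 -m jog '{"dp":[[0,0,0],[0,0,0],[0,0,0],[0,0,0]],"roll":[0,0,0,0]}' 1
python3 - <<'E'
from h import *
s=robot.get_state();print(s['tcp_pos'],s['tcp_rot'],s['wrist_force'],s['wrist_torque'],s['finger_gap'])
E
```

```text
time_s: 11.12
tcp_pos: [0.6014, 0.0395, 0.0354]
tcp_rot: [1.0, 0.031, 0.003, 0.001]
wrist_force: [-0.4, -0.3, 14.4]
finger_gap: 0.304
time_s: 11.45
tcp_pos: [0.6014, 0.04, 0.0356]
tcp_rot: [0.999, 0.032, 0.003, 0.0]
wrist_force: [0.9, 1.3, 12.1]
finger_gap: 0.179
[0.60142595 0.03997356 0.03560927] [9.99498455e-01 3.15335834e-02 2.90302592e-03 2.10851350e-04] [ 0.85225673  1.32713537 12.05012986] [ 0.30412607  0.1274491  -0.00832479] 0.17891994081499987
```

```bash
python3 -m jog '{"dp":[[-0.001,0,0],[-0.002,0,0],[-0.003,0,0],[-0.004,0,0],[-0.004,0,0]],"roll":[0,0,0,0,0]}'
```

```text
time_s: 11.87
tcp_pos: [0.5995, 0.0399, 0.0363]
tcp_rot: [0.999, 0.031, 0.005, 0.0]
wrist_force: [6.0, 2.2, 10.3]
finger_gap: 0.176
```

```bash
python3 - <<'E'
from h import *
s=robot.get_state();print(s['tcp_pos'],s['tcp_rot'],s['wrist_force'],s['wrist_torque'],s['qpos'])
a=robot.snapshot('wrist')[:,:,::-1];b=robot.snapshot('scene')[:,:,::-1];d=robot.snapshot('side')[:,:,::-1]
f=lambda i,x,y,w,h,k:cv2.resize(i[y:y+h,x:x+w],None,fx=k,fy=k,interpolation=cv2.INTER_CUBIC)
cv2.imwrite('pics/c13.png',np.hstack([f(a,280,180,80,100,5),f(b,260,150,80,100,5)]))
cv2.imwrite('pics/side13.png',f(d,270,150,130,100,5))
E
```

```text
[0.59945658 0.0398513  0.03634052] [9.99493108e-01 3.14117793e-02 5.17612050e-03 1.85666538e-04] [ 5.99322071  2.22167152 10.30637808] [ 0.5590796  -0.76039113  0.03494761] [-1.31750307e-01  4.25785276e-01  1.66361555e+00  1.52338274e-03
  1.04191722e+00  1.37544939e+00]
```

View pics/c13.png

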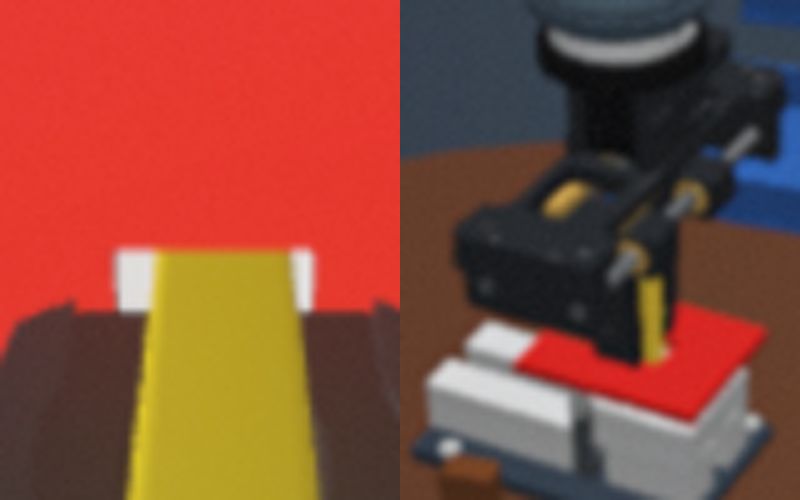

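View pics/side13.png

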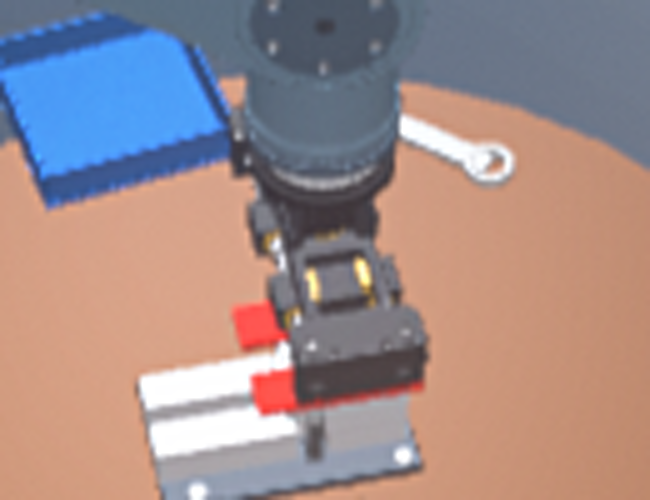

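```bash
python3 -m jog '{"dp":[[-0.001,0,0],[-0.002,0,0],[-0.003,0,0],[-0.003,0,0]],"roll":[0,0,0,0]}'
python3 - <<'E'
from h import *
s=robot.get_state();print(s['tcp_pos'],s['tcp_rot'],s['wrist_force'],s['wrist_torque'],s['qpos'])
a=robot.snapshot('wrist')[:,:,::-1];b=robot.snapshot('scene')[:,:,::-1]
f=lambda i,x,y,w,h,k:cv2.resize(i[y:y+h,x:x+w],None,fx=k,fy=k,interpolation=cv2.INTER_CUBIC)
cv2.imwrite('pics/c14.png',np.hstack([f(a,280,180,80,100,5),f(b,260,150,80,100,5)]))
E
```

```text
time_s: 12.35
tcp_pos: [0.5964, 0.0396, 0.0363]
tcp_rot: [0.999, 0.031, 0.005, 0.0]
wrist_force: [5.6, 2.6, 11.6]
finger_gap: 0.18
[0.5963678  0.03961769 0.03626053] [9.99494047e-01 3.14022772e-02 5.05042659e-03 1.98993433e-04] [ 5.60753596  2.57192239 11.64331907] [ 0.60801659 -0.69626818  0.0634037 ] [-1.32804526e-01  4.20283847e-01  1.67176224e+00  1.45981315e-03
  1.03951695e+00  1.37444283e+00]
```

View pics/c14.png

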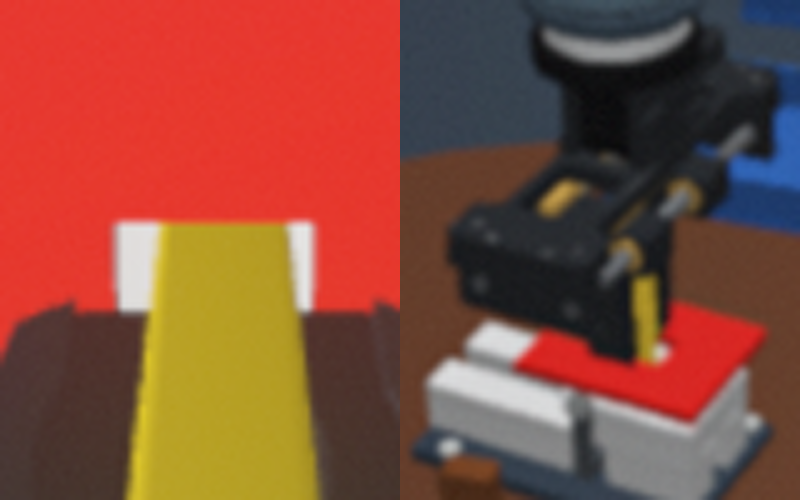

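```bash
python3 -m jog '{"dp":[[-0.002,0,0],[-0.004,0,0],[-0.006,0,0],[-0.008,0,0],[-0.010,0,0]],"roll":[0,0,0,0,0]}'
```

```text
time_s: 12.87
tcp_pos: [0.5866, 0.039, 0.0362]
tcp_rot: [0.999, 0.031, 0.005, 0.0]
wrist_force: [4.7, 2.4, 9.9]
finger_gap: 0.176
```

```bash
python3 -m jog '{"dp":[[-0.002,0,0],[-0.004,0,0],[-0.006,0,0],[-0.008,0,0],[-0.010,0,0]],"roll":[0,0,0,0,0]}'
```

```text
time_s: 13.28
tcp_pos: [0.5766, 0.0384, 0.0362]
tcp_rot: [0.999, 0.031, 0.005, 0.0]
wrist_force: [6.6, 3.0, 10.3]
finger_gap: 0.18
```

Sliding smoothly with a steady, low force. Continuing.

```bash
python3 -m jog '{"dp":[[-0.002,0,0],[-0.004,0,0],[-0.006,0,0],[-0.008,0,0],[-0.010,0,0]],"roll":[0,0,0,0,0]}'
```

```text
time_s: 13.7
tcp_pos: [0.5666, 0.0377, 0.0361]
tcp_rot: [0.999, 0.031, 0.005, 0.0]
wrist_force: [5.3, 2.9, 11.5]
finger_gap: 0.177
```

```bash
python3 -m jog '{"dp":[[-0.002,0,0],[-0.004,0,0],[-0.006,0,0],[-0.008,0,0],[-0.010,0,0]],"roll":[0,0,0,0,0]}'
python3 - <<'E'
from h import *
a=robot.snapshot('wrist')[:,:,::-1];b=robot.snapshot('scene')[:,:,::-1]
f=lambda i,x,y,w,h,k:cv2.resize(i[y:y+h,x:x+w],None,fx=k,fy=k,interpolation=cv2.INTER_CUBIC)
cv2.imwrite('pics/c15.png',np.hstack([f(a,240,130,160,200,2.5),f(b,250,150,80,100,5)]))
E
```

```text
time_s: 14.12
tcp_pos: [0.5566, 0.037, 0.0361]
tcp_rot: [0.999, 0.031, 0.005, 0.0]
wrist_force: [5.2, 2.6, 10.4]
finger_gap: 0.177
```

View pics/c15.png

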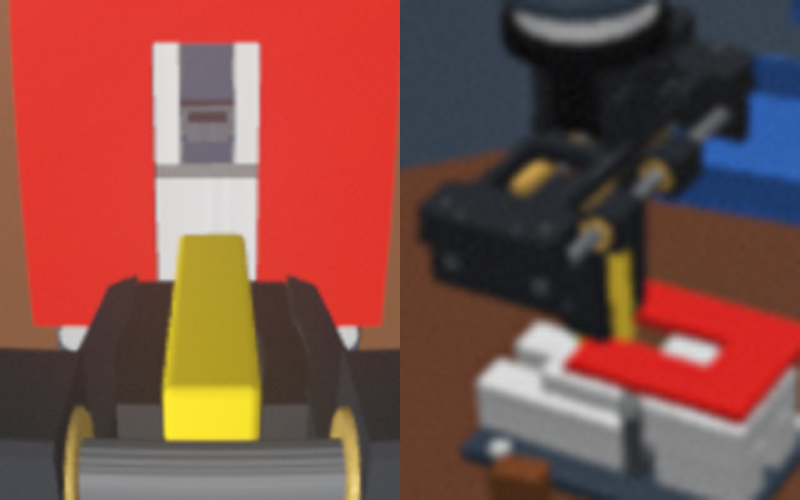

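```bash
python3 -m jog '{"dp":[[-0.002,0,0],[-0.004,0,0],[-0.006,0,0],[-0.008,0,0]],"roll":[0,0,0,0]}'
```

```text
time_s: 14.55
tcp_pos: [0.5485, 0.0361, 0.0359]
tcp_rot: [0.999, 0.031, 0.005, 0.001]
wrist_force: [4.4, 1.1, 10.2]
finger_gap: 0.179
```

```bash
python3 -m jog '{"dp":[[-0.002,0,0],[-0.004,0,0],[-0.006,0,0],[-0.008,0,0]],"roll":[0,0,0,0]}'
```

```text
time_s: 14.88
tcp_pos: [0.5398, 0.0354, 0.0356]
tcp_rot: [0.999, 0.031, 0.004, 0.001]
wrist_force: [3.2, -0.3, 10.6]
finger_gap: 0.182
```

```bash
python3 -m jog '{"dp":[[-0.002,0,0],[-0.004,0,0],[-0.006,0,0],[-0.008,0,0],[-0.009,0,0]],"roll":[0,0,0,0,0]}'
```

```text
time_s: 15.3
tcp_pos: [0.5308, 0.0349, 0.0356]
tcp_rot: [0.999, 0.031, 0.004, 0.001]
wrist_force: [3.6, 0.5, 9.9]
finger_gap: 0.182
```

```bash
python3 -m jog '{"dp":[[-0.002,0,0],[-0.004,0,0],[-0.006,0,0],[-0.008,0,0],[-0.008,0,0]],"roll":[0,0,0,0,0]}'
python3 - <<'E'
from h import *
s=robot.get_state();print(s['tcp_pos'],s['tcp_rot'],s['wrist_force'])
a=robot.snapshot('wrist')[:,:,::-1];b=robot.snapshot('scene')[:,:,::-1]
f=lambda i,x,y,w,h,k:cv2.resize(i[y:y+h,x:x+w],None,fx=k,fy=k,interpolation=cv2.INTER_CUBIC)
cv2.imwrite('pics/c16.png',np.hstack([f(a,240,130,160,200,2.5),f(b,240,150,80,100,5)]))
E
```

```text
time_s: 15.72
tcp_pos: [0.5226, 0.0343, 0.0355]
tcp_rot: [0.999, 0.031, 0.004, 0.001]
wrist_force: [3.7, 0.1, 11.2]
finger_gap: 0.18
[0.52261443 0.03432921 0.03552265] [9.99498896e-01 3.13896564e-02 4.02291013e-03 6.79699968e-04] [ 3.73798653  0.08177437 11.20569796]
```

View pics/c16.png

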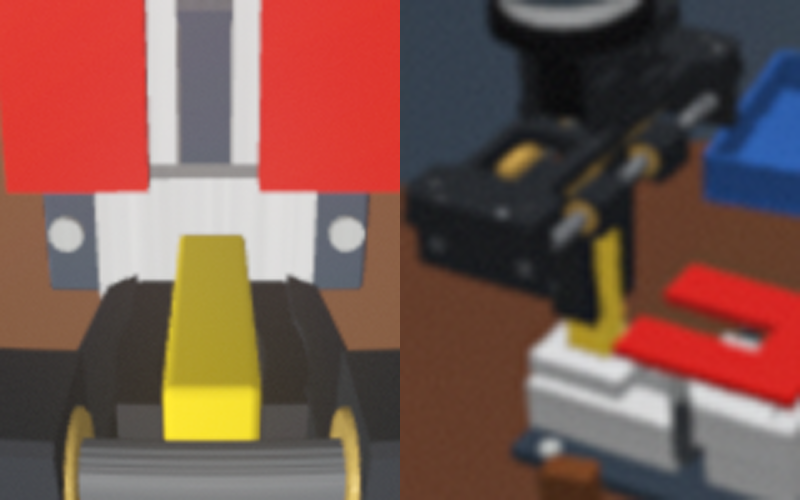

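```bash
python3 - <<'E'
from h import *
c=robot.calibration('wrist')
print(atz('wrist',(322,197.5),.046,c), atz('wrist',(322,206),.08,c))
E
```

```text
[0.54757262 0.03688365 0.046     ] [0.55408784 0.03712484 0.08      ]
```

```bash
python3 -m jog '{"dp":[[0,0,-0.003],[0,0,-0.008],[0,0,-0.018],[0,0,-0.032],[0,0,-0.045]],"roll":[0,0,0,0,0]}'
python3 - <<'E'
from h import *
s=robot.get_state();print(s['tcp_pos'],s['tcp_rot'],s['wrist_force'])
a=robot.snapshot('wrist')[:,:,::-1];b=robot.snapshot('scene')[:,:,::-1]
f=lambda i,x,y,w,h,k:cv2.resize(i[y:y+h,x:x+w],None,fx=k,fy=k,interpolation=cv2.INTER_CUBIC)
cv2.imwrite('pics/c17.png',np.hstack([f(a,240,130,160,200,2.5),f(b,240,130,80,100,5)]))
E
```

```text
time_s: 16.23
tcp_pos: [0.5179, 0.0351, 0.0781]
tcp_rot: [1.0, 0.032, -0.001, -0.0]
wrist_force: [-1.3, 0.4, -1.7]
finger_gap: 0.181
[0.51787189 0.03510127 0.07810626] [ 9.99502656e-01  3.15193775e-02 -9.64256168e-04 -1.98314967e-04] [-1.27570291  0.38922172 -1.72476049]
```

View pics/c17.png

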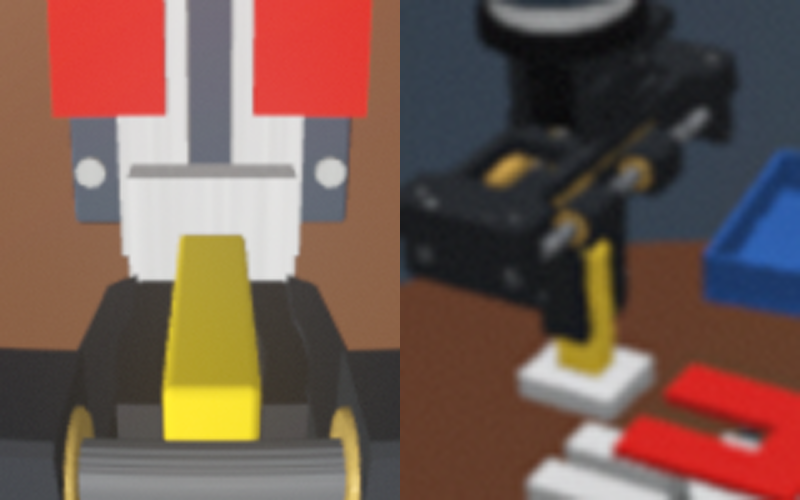

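```bash
python3 -m jog '{"dp":[[0.001,-0.008,0],[0.002,-0.022,0],[0.003,-0.042,0],[0.003,-0.064,0],[0.003,-0.086,0]],"roll":[0,0,0,0,0]}'
python3 -m jog '{"dp":[[0,-0.022,0],[0.001,-0.044,0],[0.002,-0.066,0],[0.003,-0.088,0],[0.004,-0.110,0]],"roll":[0,0,0,0,0]}'
python3 -m jog '{"dp":[[0,-0.022,0],[0,-0.042,0],[0,-0.058,0],[0,-0.069,0],[0,-0.071,0]],"roll":[0,0,0,0,0]}'
python3 -m jog '{"dp":[[0,0,0.005],[0,0,0.013],[0,0,0.020],[0,0,0.024],[0,0,0.024]],"roll":[0,0,0,0,0]}'
python3 - <<'E'
from h import *
s=robot.get_state();print(s['tcp_pos'],s['tcp_rot'],s['wrist_force'])
a=robot.snapshot('side')[:,:,::-1];b=robot.snapshot('scene')[:,:,::-1]
f=lambda i,x,y,w,h,k:cv2.resize(i[y:y+h,x:x+w],None,fx=k,fy=k,interpolation=cv2.INTER_CUBIC)
cv2.imwrite('pics/c18.png',np.hstack([f(a,250,80,80,100,5),f(b,280,100,80,100,5)]))
cv2.imwrite('pics/w18.png',robot.snapshot('wrist')[:,:,::-1])
E
```

```text
time_s: 16.75
tcp_pos: [0.5152, 0.1221, 0.0766]
tcp_rot: [1.0, 0.031, -0.001, -0.0]
wrist_force: [-0.3, -0.4, -1.7]
finger_gap: 0.18
time_s: 17.17
tcp_pos: [0.512, 0.2324, 0.0764]
tcp_rot: [1.0, 0.032, -0.001, 0.0]
wrist_force: [-0.3, 0.3, -1.5]
finger_gap: 0.177
time_s: 17.58
tcp_pos: [0.5076, 0.3036, 0.0767]
tcp_rot: [0.999, 0.033, -0.001, 0.0]
wrist_force: [0.2, -0.1, -0.7]
finger_gap: 0.174
time_s: 18.0
tcp_pos: [0.5079, 0.3006, 0.052]
tcp_rot: [1.0, 0.031, -0.001, 0.001]
wrist_force: [-0.6, 0.6, -2.0]
finger_gap: 0.18
[0.50793173 0.30063412 0.05196924] [ 9.99521346e-01  3.08974590e-02 -1.47407638e-03  5.03007286e-04] [-0.59116632  0.63670458 -2.01495311]
```

View pics/c18.png

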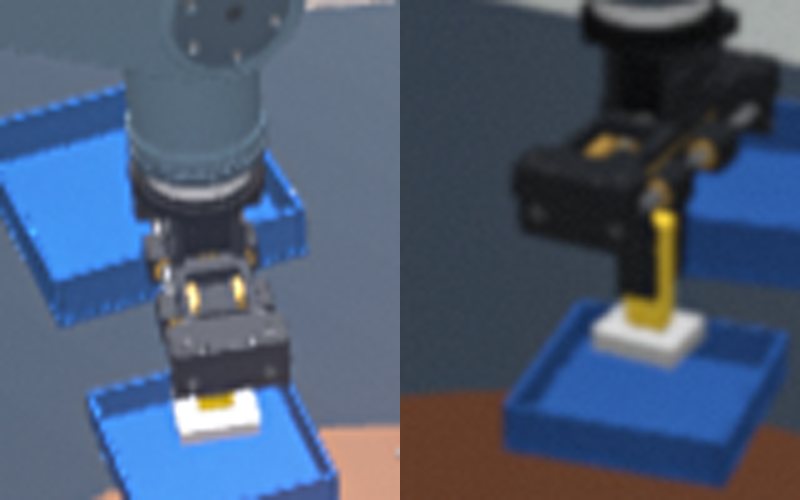

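View pics/w18.png

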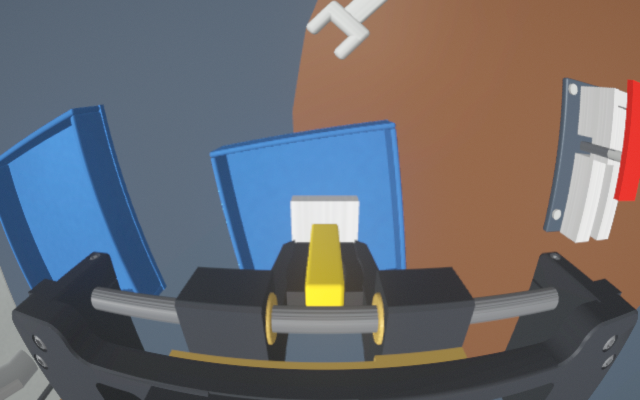

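```bash
python3 - <<'E'
from h import *
c=robot.calibration('wrist')
P=np.array([atz('wrist',p,.03,c)[:2] for p in [(213,153),(395,124)]]);print(P,np.linalg.norm(P[1]-P[0]))
d=(P[1]-P[0])/np.linalg.norm(P[1]-P[0]);n=np.array([d[1],-d[0]]);print(P.mean(0)+.065*n,P.mean(0)-.065*n)
B=np.array([atz('wrist',p,.0625,c) for p in [(291,197),(358,197)]]);print(B)
E
```

```text
[[0.55116578 0.38156008]
 [0.57775066 0.25792922]] 0.12645689397497398
[0.50091082 0.30607978] [0.62800561 0.33340952]
[[0.53286705 0.32220764 0.0625    ]
 [0.53526354 0.28290315 0.0625    ]]
```

```bash
python3 -m jog '{"dp":[[-0.001,0,0.008],[-0.003,0,0.018],[-0.003,0,0.028],[-0.003,0,0.035],[-0.003,0,0.035]],"roll":[0,0,0,0,0]}'
python3 -m jog '{"dp":[[0,0,0.002],[0,0,0.004],[0,0,0.005],[0,0,0.005]],"roll":[0,0,0,0]}'
```

```text
time_s: 18.57
tcp_pos: [0.504, 0.301, 0.0162]
tcp_rot: [1.0, 0.032, -0.002, 0.001]
wrist_force: [-0.1, -0.5, -2.7]
finger_gap: 0.181
time_s: 18.9
tcp_pos: [0.5061, 0.3017, 0.0139]
tcp_rot: [1.0, 0.032, 0.0, -0.0]
wrist_force: [0.3, 0.1, -1.3]
finger_gap: 0.179
```

```bash
python3 -m jog '{"dp":[[0,0,0.001],[0,0,0.002],[0,0,0.003],[0,0,0.003]],"roll":[0,0,0,0]}'
```

```text
time_s: 19.23
tcp_pos: [0.5059, 0.3016, 0.0107]
tcp_rot: [1.0, 0.031, -0.0, 0.0]
wrist_force: [0.0, 0.1, -2.0]
finger_gap: 0.178
```

```bash
python3 -m jog '{"dp":[[0,0,0.001],[0,0,0.002],[0,0,0.002]],"roll":[0,0,0]}'
```

```text
time_s: 19.48
tcp_pos: [0.5058, 0.3016, 0.0086]
tcp_rot: [1.0, 0.031, -0.0, 0.0]
wrist_force: [0.5, 0.3, -1.2]
finger_gap: 0.182
```

```bash
python3 -m jog '{"dp":[[0,0,0.001],[0,0,0.0015],[0,0,0.0015]],"roll":[0,0,0]}'
```

```text
time_s: 19.73
tcp_pos: [0.5059, 0.3016, 0.0072]
tcp_rot: [1.0, 0.031, -0.0, 0.0]
wrist_force: [0.4, -0.2, -1.6]
finger_gap: 0.184
```

```bash
python3 -m jog '{"dp":[[0,0,0.0005],[0,0,0.001],[0,0,0.001]],"roll":[0,0,0]}'
```

```text
time_s: 19.98
tcp_pos: [0.5059, 0.3016, 0.0062]
tcp_rot: [1.0, 0.031, -0.0, 0.0]
wrist_force: [0.3, -0.6, -1.7]
finger_gap: 0.179
```

```bash
python3 -m jog '{"dp":[[0,0,0.0005],[0,0,0.001],[0,0,0.001]],"roll":[0,0,0]}'
```

```text
time_s: 20.23
tcp_pos: [0.5061, 0.3017, 0.0057]
tcp_rot: [1.0, 0.032, 0.0, 0.0]
wrist_force: [-2.1, -0.4, 2.7]
finger_gap: 0.181
```

```bash
python3 -m jog '{"dp":[[0,0,0.0005],[0,0,0.001],[0,0,0.001]],"roll":[0,0,0]}'
```

```text
time_s: 20.48
tcp_pos: [0.5061, 0.3017, 0.0056]
tcp_rot: [1.0, 0.032, 0.0, 0.0]
wrist_force: [-5.0, -1.6, 10.5]
finger_gap: 0.178
```

```bash
python3 - <<'E'
from h import *
a=robot.snapshot('side')[:,:,::-1];b=robot.snapshot('scene')[:,:,::-1]
f=lambda i,x,y,w,h,k:cv2.resize(i[y:y+h,x:x+w],None,fx=k,fy=k,interpolation=cv2.INTER_CUBIC)
cv2.imwrite('pics/c19.png',np.hstack([f(a,250,100,80,100,5),f(b,280,110,80,100,5)]))
E
```

```text
(no output)
```

View pics/c19.png

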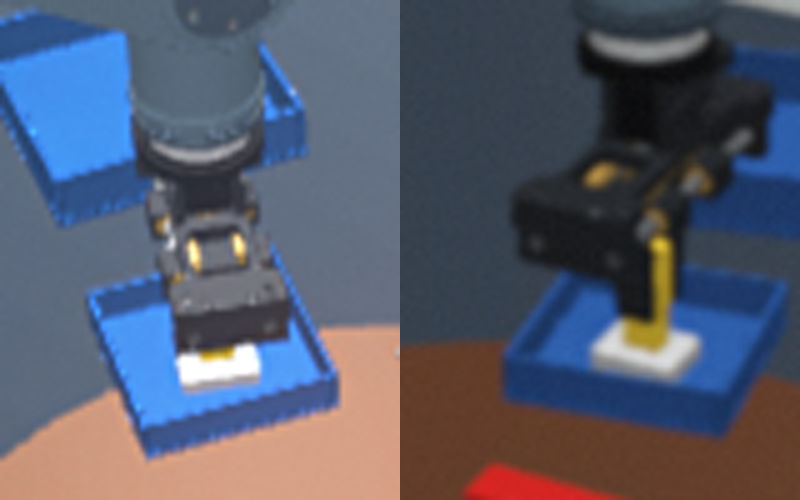

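```bash
python3 -m jog '{"dp":[[0,0,-0.0008],[0,0,-0.0012],[0,0,-0.0012]],"roll":[0,0,0]}'
python3 -m jog '{"dp":[[0,0,0],[0,0,0],[0,0,0],[0,0,0],[0,0,0]],"roll":[0,0,0,0,0]}' 0.6
python3 -m jog '{"dp":[[0,0,-0.005],[0,0,-0.015],[0,0,-0.03],[0,0,-0.05],[0,0,-0.07]],"roll":[0,0,0,0,0]}'
python3 -m jog '{"dp":[[0,0,-0.02],[0,0,-0.04],[0,0,-0.06],[0,0,-0.06],[0,0,-0.06]],"roll":[0,0,0,0,0]}'
python3 - <<'E'
from h import *
a=robot.snapshot('side')[:,:,::-1];b=robot.snapshot('scene')[:,:,::-1]
f=lambda i,x,y,w,h,k:cv2.resize(i[y:y+h,x:x+w],None,fx=k,fy=k,interpolation=cv2.INTER_CUBIC)
cv2.imwrite('pics/c20.png',np.hstack([f(a,250,100,80,100,5),f(b,280,110,80,100,5)]))
cv2.imwrite('pics/scene20.png',b)
c=robot.calibration('wrist');np.save('w20.npy',c['cam_to_world']);cv2.imwrite('pics/w20.png',robot.snapshot('wrist')[:,:,::-1])
E
```

```text
time_s: 20.83
tcp_pos: [0.5062, 0.3018, 0.0057]
tcp_rot: [1.0, 0.031, 0.0, -0.0]
wrist_force: [-1.0, 0.4, 2.4]
finger_gap: 0.179
time_s: 21.25
tcp_pos: [0.5059, 0.3016, 0.0054]
tcp_rot: [1.0, 0.031, -0.0, 0.0]
wrist_force: [-0.5, -0.3, 0.0]
finger_gap: 0.399
time_s: 21.67
tcp_pos: [0.5058, 0.3016, 0.0769]
tcp_rot: [1.0, 0.031, -0.0, 0.0]
wrist_force: [0.1, -0.5, -0.5]
finger_gap: 0.404
time_s: 22.08
tcp_pos: [0.5071, 0.3021, 0.1376]
tcp_rot: [1.0, 0.032, 0.002, -0.001]
wrist_force: [0.1, -0.8, -0.7]
finger_gap: 0.397
```

View pics/c20.png

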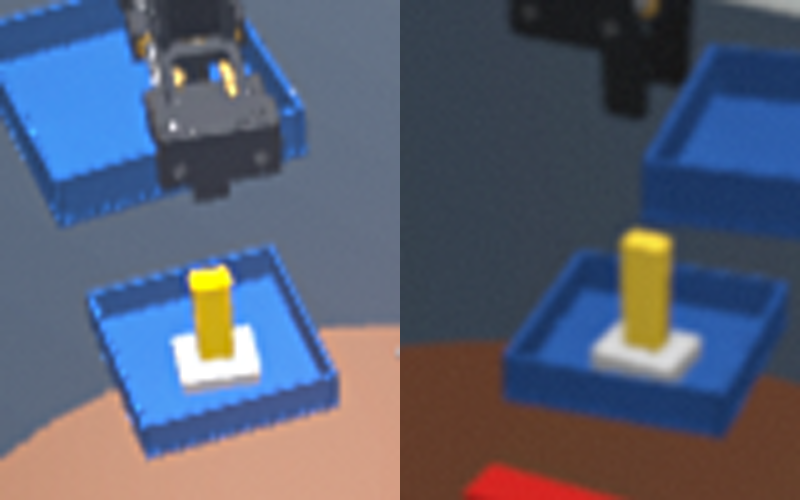

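View pics/w20.png

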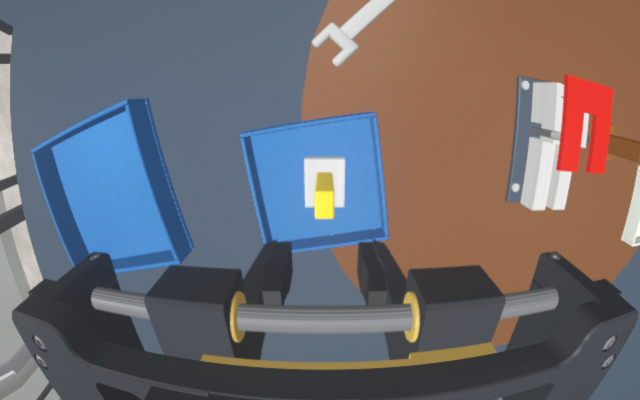

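View pics/scene20.png

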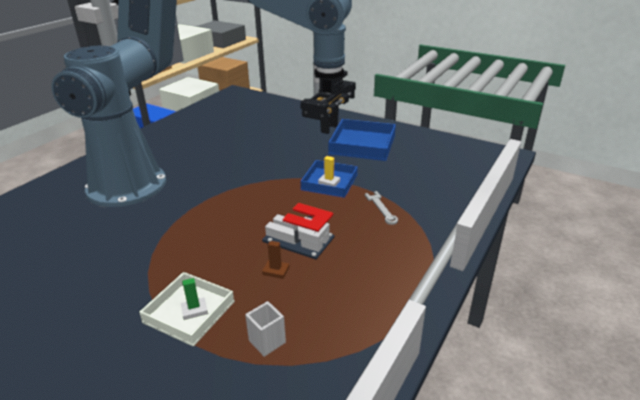

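The shoe stands upright near the centre of the blue tray (scene px 329,180). The spare, the offcut and the wrench look unmoved, and the gripper is clear. Handing in.

```bash
python3 - <<'E'
from h import *
print(robot.get_state()['wrist_force'],robot.finish_job())
E
```

```text
the job is handed in; nothing more can be done
[ 0.24143691 -0.73325962  0.68951993] None
```

The worn shoe is out of its socket and standing upright, released, near the centre of the 130 mm blue tray. I handed the job in at about 22 s of the 51 s allowed.

**Drawing it out:** I pressed the release plate with the fingertips on both sides of the tab (wrist force up to about 14 N). With the plate held down I gripped the tab and drew the shoe about 80 mm along the channel with a pull of about 3–7 N.

**Placing it:** I lifted it, set it down until I felt the tray floor (up to 10.5 N), eased off, let go and rose clear.

**Last checks:** In the side, scene and wrist pictures the shoe is upright with its base inside the tray. The spare, the offcut and the wrench look as they did at the start; I did not measure their positions again. The wrist force is about zero and the gripper is clear.

**What disagreed or went wrong:**
- **Finger height:** the fingertips sit about 35 mm higher than the reported TCP, in the pictures and by the height at which they met the plate. I relied on the measured force for both contacts.
- **First pull:** it took 4 N and hardly moved the shoe with the plate about 6 mm down. I let go, pressed to about 8.5 mm and gripped again, and then it slid freely.
- **Tray centre:** two estimates differed by about 7 mm, well inside the 50 mm allowed.

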